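# Press the lid home on a wax-colour tin

## Task

Take the red grip of the lid press and pull the lever until the ram has pushed the tin's lid fully home, flush with the rim; keep it pressed firmly for about a second without crushing the tin, then ease the lever slowly all the way back up against its spring, never letting it fly, and let go of it. Do not touch the tin with the gripper, and leave the other things on the bench where they are.

Things in the scene. Friction and masses are not known exactly. Their poses are not given: they have to be found in the camera images.
- press: Green bench press, fixed. Origin: underside centre of its 200 x 240 x 20 mm base plate, below the ram's axis; x points to its back (away from the robot at yaw 0), z up. Two posts at y = +-95 mm, 270 mm high, carry a crosshead 182 to 235 mm above the bench, its front at x = -32 mm; on the posts stand two thin lamp stems. Its front (-x) is where the lever is worked.
- hood (a point): Middle of the lower front edge of the grey lamp hood over the press (x -72, z 426 mm in the press's frame). The hood is 340 mm wide along y and 82 mm deep towards the back, 90 mm above the raised grip. To clear it, come to the grip with the tool leaning 25 to 45 degrees from vertical: fingers pointing to the press's back and down, closing along its y.
- lever_hinge (a point): Hinge of the lever: 50 mm behind the ram's axis, 210 mm above the bench. The lever turns about the press's y axis.
- lever_grip (a point): Centre of the red grip on the lever's end: a round barrel 34 mm in diameter, 44 mm long, lying along the press's y axis; pinch it across its two flat ends (44 mm apart). It is 180 mm from the hinge; at rest 45 degrees up in front of the hinge, 337 mm above the bench. The grip can turn between the fingers, so once it has come forward of the hood the tool may be brought upright.
- lever (a joint): Lever angle, rad: 0 at rest (45 degrees up, held by its spring), growing as the grip is pulled to the front and down; 0.785 is level, end stop 1.15. At angle q the grip is 180*cos(0.785-q) mm in front of the hinge and 180*sin(0.785-q) mm above it. It takes about 4 N at the grip at rest, 8 N when level, 5 N more while the lid slides. Let go, it flies up.
- ram: Steel ram with a spring-cushioned pressing disc 60 mm in diameter (15 N per mm). Origin: centre of the disc's underside, 165 mm above the bench at rest. It comes down 50 mm per rad of lever; 10 N more at the grip is about 36 N more at the ram. Firm is 30 to 70 N on the tin (16 to 28 N at the grip in all); over 90 N (about 33 N at the grip) crushes it.
- bolster: Steel disc 96 mm in diameter, 40 mm thick, screwed up or down in the press's base below the ram, so that its height differs from time to time; fixed. Origin: centre of its underside, its top 40 mm higher.
- tin: Tin with a blue band, 80 mm in diameter, standing loose on the bolster under the ram. Origin: centre of its underside; its rim is 80 mm higher. A brass lid, 72 mm in diameter, sits in its mouth and stands proud of the rim by up to 10 mm.
- lid (a joint): How far the lid has been pushed in, in m: 0 with its top 10 mm above the rim, 0.010 fully home, flush with the rim (hard stop). It starts between 0 and 0.003, stays where it is left, and slides under about 20 N. The ram meets it at a lever angle of 0.44 to 0.82, and it is home and firmly pressed at 0.66 to 1.03.
- paint_tin: Bystander: closed can with a red label, 72 mm in diameter, 85 mm high, beside the press; origin at its underside centre.
- pigment_jar: Bystander: jar with a yellow label and black cap, 60 mm in diameter, 75 mm high, beside the press; origin at its underside centre.
- spool: Bystander: wooden spool, 56 mm in diameter, 60 mm high, standing on end on the bench in front of the press, to its left (press +y); origin at its underside centre.
Mind the look-alikes: they are no part of the job. Leave any green or purple look-alike of the tin alone.

How it is judged (in metres and radians):
On the way, in this order (a step that is already met when the one before it is completed fails the run):
1. the ram has pushed the lid home and keeps pressing firmly on it (over 25 N) for half a second (value of joint lid above 0.0085 m and contact force between ram and tin above 25 N), for 0.5 s.
2. the lever has been eased back up (value of joint lever below 0.1 rad), for 0.2 s.
At the end, for the whole second after the job is handed in: The lid is home to within 1.5 mm, the lever is back up at rest (within 0.06 rad), and the tin stands upright and still on the bolster, within 15 mm of the ram's axis (value of joint lid above 0.0085 m and value of joint lever below 0.06 rad and angle between tin's own z axis and vertical below 0.06 rad and horizontal distance between tin and ram below 0.015 m and linear speed of tin below 0.02 m/s); the robot touches nothing.
It fails at once if the lever flies back: faster than 1 rad/s upwards while more than 0.15 rad from its rest (velocity of joint lever below -1 rad/s and value of joint lever above 0.15 rad).
It fails at once if the tin is crushed: the ram presses on it with over 90 N (contact force between ram and tin above 90 N).
It fails at once if the gripper or arm touches the tin (contact force between any of the fingers, the arm and tin above 1 N).
It fails at once if a bystander is moved by more than 20 mm (distance of any of paint_tin, pigment_jar, spool from where it was at the start of the episode above 0.02 m).
It also fails if it takes over 61 s, if anything falls off the work surface, if the arm or the gripper's body presses on something with over 40 N, if the wrist force passes 120 N, or if a joint passes its speed limit or range.

## Robot

A 6-joint arm with a two-finger parallel gripper is mounted at the origin on the work surface. World frame = base frame: x ahead of the robot, y to its left, z up, the work surface at z = 0. Lengths are in m, angles in degrees, forces in N, time in s.
With the tool pointing down it reaches from about 0.375 to 0.9 m from the base axis. Payload 3.1 kg.
Tool frame: the origin (TCP) lies on the centre line of the jaws, within the pads' length; the fingertips stand 19 mm ahead of it and the grasp point (between the pads) is the TCP (tips_ahead is the distance from the TCP to the fingertips, in m); z points along the fingers, y is the line along which they close (so a half turn about z gives the same grasp; the last joint's range is limited). The gripper opens to 87 mm and grips with 3 to 60 N. Pads are 19 mm wide; open, the fingers measure 117 mm over their backs; the gripper's body (75 mm by 190 mm) begins 51 mm behind the grasp point.
Start: joints at [-76.232, 30.224, 82.088, -0, 67.689, -10.227], TCP at [0.254, -0.571, 0.242] pointing down, gripper open.
Joint ranges: [-176.69, 176.69], [-43.24, 126.21], [12.49, 139.97], [-82, 262], [0, 151.66], [-163.58, 163.58]. Speed limits (degrees/s): [159.86, 159.86, 180, 180, 180, 180].

## Interface

Orientations are given as a 3x3 rotation matrix whose columns are the frame's x, y, z axes.
In Python, from rig import read_state, capture, hand_in, trace, landmark_of, tips_ahead gives the robot as it stands.
- The arm moves only by the shell command python3 -m jog 'ROWS'. ROWS is JSON, a list of rows, each an object of numbers: "tx", "ty", "tz": the shift along the tool's x, y, z in cm; "roll": the turn about the tool's z in rad; "jaw": the opening, from 0 (shut) to 1 (fully open). A call has 1 to 8 rows; each row shifts and turns the commanded pose from where the row before left it, along the tool's axes as they then stand; what a row does not reach is not made up. A row lasts 1/10 s, in which the tool goes at most 50 mm and 8.59 degrees, less where a joint would pass 70% of its speed; a pose out of reach is approached as far as the arm can. A call with a gripper value outside its range is refused whole. The fingers move at their own pace and stop on an object; the grip force is fixed at half the most. Time passes only in rows, so rows that do not move let the fingers close. It gives the time, the measured TCP pose, the force, the opening and the grip force at its end, in the units of the state.
- read_state(): the state, without advancing time (a new reading comes with each control period).
- capture(name): name is "scene" or "side" or "wrist"; returns a dict with "img" (400x640x3 uint8, red, green, blue), "vertical_fov" (degrees; the focal length in pixels is half the picture's height over the tangent of half this angle, whatever the lens; pixels are square), "cx", "cy" (the principal point, pixels), "cam_to_world" (4x4, takes a point from camera to world coordinates); the wrist camera has in their place "tool_from_camera" (4x4, takes a point from camera to tool coordinates, whose origin is the TCP and whose axes are the flange's). Camera axes: x right, y up, looking along -z (the intrinsics and any distortion apply to the point x, -y, -z); pixel columns grow to the right and rows downward; lengths in m; the calibration is good to about 2 mm. A picture is of the moment at which its call begins: read the wrist's pose just before it. There is no depth.
- hand_in(): hands the job in; it is judged then, once.
Trained networks look in the newest picture that a camera, given by its name, has taken for a name from the list of things; names that differ only in an ending like _2 or _b are one class to them, and where a whole thing is asked for, a point or a joint stands for the part that bears it (a point fixed in the world has none). Each returns a list of dicts, best first, with "p" (0 to 1); they miss things now and then, are a little off and sometimes report something else, mostly with a low value. They report only what shows in the picture. A call takes as long as a camera call. They do not tell look-alikes from the thing itself.
- trace(camera, thing): "pixels" (400x640 bool, what is visible of it) and "bbox" ([left, top, width, height] in pixels, round what is visible of it).
- landmark_of(camera, thing): "point" ([row, column] in pixels: a listed point, or the origin of a listed thing).
The state is a dict: "time_s": time; "joint_positions": joint angles; "qvel": joint speeds; "tau": joint torques, N m; "position": TCP position; "tcp_rot": TCP orientation; "force": force on the tool from outside, world axes, zero at the start; "moment": the same for the moment, N m; "opening": opening from 0.0 (shut) to 1.0 (fully open); "grasp_force": force on a finger pad.
Only numpy, scipy, OpenCV 4.12 (cv2) and the standard library are available. Lean on these libraries where they do the work, as an engineer would, in place of code of your own. Each camera call takes 0.05 s, during which the arm holds its last target. There are 200 camera calls.

## Working session

There is one attempt and no reset: what is moved stays moved. The work goes in short steps, Python scripts to look and compute and a shell command to move; the robot and the scene stay as the last step left them, time stands still between calls to the robot, and variables do not carry over. Pictures are saved under pics/ and viewed, at most 10 in all, crops included, and the job is handed in when it is done.

```bash
mkdir -p pics; ls; cat > h.py <<'E'
import numpy as np, cv2
from rig import *
def ray(c,p,T=None):
    f=200/np.tan(np.radians(c["vertical_fov"])/2)
    M=c["cam_to_world"] if T is None else T@c["tool_from_camera"]
    M=np.array(M); d=np.array([(p[1]-c["cx"])/f,-(p[0]-c["cy"])/f,-1.])
    d=M[:3,:3]@d; return M[:3,3],d/np.linalg.norm(d)
def tri(rays):
    A=0;b=0
    for o,d in rays:
        P=np.eye(3)-np.outer(d,d);A=A+P;b=b+P@o
    x=np.linalg.solve(A,b);return x,[np.linalg.norm((np.eye(3)-np.outer(d,d))@(x-o)) for o,d in rays]
E
python3 - <<'E'
from h import *
s=read_state();print(s)
C={k:capture(k) for k in("scene","side")}
for k,c in C.items():
    cv2.imwrite(f"pics/{k}0.png",c["img"][:,:,::-1]);print(k,[ (q,c[q]) for q in c if q!="img"])
for t in["press","hood","lever_hinge","lever_grip","ram","bolster","tin","paint_tin","pigment_jar","spool"]:
    r=[]
    for k in C:
        l=landmark_of(k,t);print(t,k,[(np.round(a["point"]),round(a["p"],2)) for a in l[:3]])
        if l:r.append(ray(C[k],l[0]["point"]))
    if len(r)==2:print("   ",tri(r))
E
```

```text
pics
{'time_s': 0.0, 'joint_positions': array([-7.62326314e+01,  3.02774510e+01,  8.21584646e+01, -2.48867718e-03,
        6.76872067e+01, -1.02302402e+01]), 'qvel': array([-0.05692083,  0.07592893, -0.00303725, -0.04091377, -0.01151973,
       -0.08586301]), 'tau': array([ 9.17746693e-04, -4.40039241e+01, -1.76590562e+01,  6.33442705e-02,
        5.82565984e-02, -1.71708280e-04]), 'position': array([ 0.2540034 , -0.57028823,  0.24057629]), 'tcp_rot': array([[ 9.13555802e-01,  4.06713036e-01, -5.50421537e-04],
       [ 4.06713265e-01, -9.13553504e-01,  2.07758573e-03],
       [ 3.42141677e-04, -2.12185424e-03, -9.99997690e-01]]), 'force': array([-0.19980613,  0.78957002, -0.388588  ]), 'moment': array([-0.01432186,  0.04222343,  0.01339741]), 'grasp_force': 0.0, 'opening': 0.9993149578367491}
scene [('vertical_fov', 57.30278314302092), ('cx', 323.94944479109364), ('cy', 201.4575980093656), ('cam_to_world', array([[ 7.94172857e-01, -5.77523306e-01,  1.89093376e-01,
         8.10011065e-01],
       [ 6.07691875e-01,  7.54870735e-01, -2.46740266e-01,
        -1.59638376e-01],
       [-2
[... 1898 characters left out ...]
 0.8), (array([287., 401.]), 0.65), (array([316., 361.]), 0.58)]
    (array([0.56489636, 0.16778894, 0.13421389]), [np.float64(0.2260394503236564), np.float64(0.22603945032365635)])
paint_tin scene [(array([280., 303.]), 0.58)]
paint_tin side [(array([232., 350.]), 0.88)]
    (array([ 0.69631119, -0.1073644 ,  0.00432557]), [np.float64(0.00021558673420372045), np.float64(0.00021558673420363363)])
pigment_jar scene [(array([163., 377.]), 0.56), (array([279., 304.]), 0.48)]
pigment_jar side [(array([316., 252.]), 0.6)]
    (array([0.65433327, 0.31837456, 0.00423894]), [np.float64(0.0005956129684956308), np.float64(0.0005956129684955667)])
spool scene []
spool side [(array([330., 307.]), 0.88)]
```

View pics/side0.png

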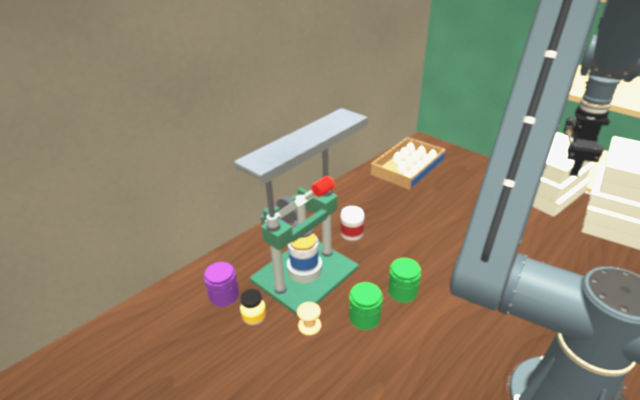

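View pics/scene0.png

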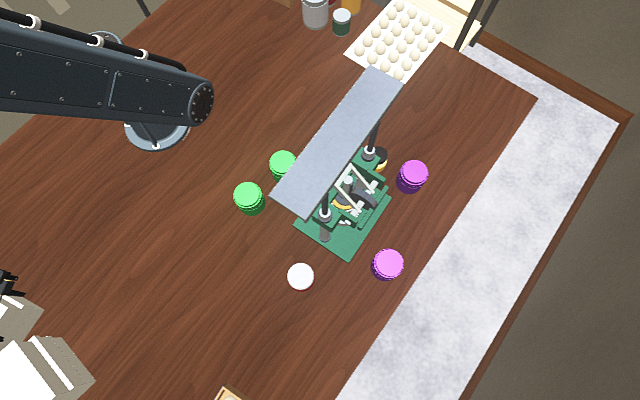

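In the side view, the press is at columns 250–358 with its red grip at (row 186, col 322). The blue-banded tin is inside it at (255, 305). The green look-alikes are at (305, 365) and (280, 405), the purple one is at (284, 221), and the spool is at (318, 309). The scene view shows the hood from (66, 368) to (197, 271), and it hides the grip. Next I'll work out the press yaw and check which rows the jog command accepts.

```bash
python3 -m jog --help; python3 -m jog; python3 - <<'E'
from h import *
S=capture("scene");D=capture("side")
def onz(c,p,z):
    o,d=ray(c,p);return (o+d*(z-o[2])/d[2]).round(4)
for p in[(66,368),(84,402),(218,307),(197,271)]:print("hood",onz(S,p,.44))
for p in[(236,358),(310,300),(280,251)]:print("base",onz(D,p,.02))
for n in["hood"]:
  for k,c in(("scene",S),("side",D)):
    t=trace(k,n)
    for a in t[:2]:
        m=a["pixels"].astype(np.uint8);q=cv2.boxPoints(cv2.minAreaRect(cv2.findNonZero(m)))
        print(k,a["p"],a["bbox"],q.round(),[onz(c,(v,u),.44) for u,v in q])
o,d=ray(D,landmark_of("side","lever_grip")[0]["point"]);print("grip ray at .337",o+d*(.337-o[2])/d[2])
c=capture("wrist");print(c["tool_from_camera"].round(3),c["vertical_fov"])
E
```

```text
hood [0.5804 0.2881 0.44  ]
hood [0.6595 0.2943 0.44  ]
hood [ 0.6807 -0.0402  0.44  ]
hood [ 0.6049 -0.0488  0.44  ]
base [ 0.6518 -0.0945  0.02  ]
base [0.5678 0.2267 0.02  ]
base [0.7428 0.2498 0.02  ]
scene 0.93 [269.8, 65.8, 130.1, 194.2] [[262. 202.]
 [371.  60.]
 [454. 124.]
 [345. 266.]] [array([ 0.5971, -0.0659,  0.44  ]), array([0.5765, 0.3047, 0.44  ]), array([0.79  , 0.2801, 0.44  ]), array([ 0.784 , -0.0674,  0.44  ])]
side 0.68 [231.7, 106.9, 134.8, 208.0] [[225. 310.]
 [238. 102.]
 [368. 111.]
 [355. 318.]] [array([0.3649, 0.5204, 0.44  ]), array([0.9248, 0.0933, 0.44  ]), array([ 0.636 , -0.0971,  0.44  ]), array([0.2316, 0.4104, 0.44  ])]
grip ray at .337 [0.5857811  0.11217207 0.337     ]
[[-0.     0.966  0.258  0.07 ]
 [ 1.     0.     0.001  0.   ]
 [ 0.001  0.258 -0.966 -0.143]
 [ 0.     0.     0.     1.   ]] 60.10167467547613invalid input: not JSON, or not a number
invalid input
```

The hood edge gives a press yaw of about 4°, with the grip near (0.586, 0.115, 0.337). The rows only offer shifts and roll, so any lean has to come from the arm's limits. With the arm high and short, joint 5 (at most 151.66°) can't hold the tool vertical. I'll move to the press's azimuth and test whether the lean appears and stays.

```bash
python3 -m jog '[{"tz":-5},{"tz":-5},{"tx":2.7,"ty":-3.3,"tz":-2},{"tx":2.7,"ty":-3.3,"tz":-2},{"tx":2.7,"ty":-3.3,"tz":-2},{"tx":2.7,"ty":-3.3,"tz":-2},{"tx":2.7,"ty":-3.3,"tz":-2},{"tx":2.7,"ty":-3.3,"tz":-2}]' && python3 -m jog '[{"tx":2.7,"ty":-3.3,"tz":-2},{"tx":2.7,"ty":-3.3,"tz":-2},{"tx":2.7,"ty":-3.3,"tz":-2},{"tx":2.7,"ty":-3.3,"tz":-2},{"tx":2.7,"ty":-3.3,"tz":-2},{"tx":2.7,"ty":-3.3,"tz":-2},{"tx":2.7,"ty":-3.3,"tz":-2},{"roll":-0.14}]'; python3 -c "
from rig import *;s=read_state();print(s['joint_positions'],s['position'],s['tcp_rot'])"
```

```text
[-7.62339326e+01  3.02235821e+01  8.20879939e+01  1.29754064e-03
  6.76887977e+01 -1.02285230e+01] [ 0.25417133 -0.57095874  0.24154593] [[ 9.13587351e-01  4.06642535e-01  1.87971176e-05]
 [ 4.06642534e-01 -9.13587352e-01  1.13203496e-05]
 [ 2.17761446e-05 -2.69842065e-06 -1.00000000e+00]]$[0]: bad value
```

```bash
python3 -m jog '[{"tz":-4.0}]'; python3 -m jog '[{"tx":0,"ty":0,"tz":-4,"roll":0,"jaw":1}]'
```

```text
time_s: 1.5
position: [0.2531, -0.5674, 0.2762]
tcp_rot: [[0.914, 0.406, -0.003], [0.406, -0.914, 0.013], [0.002, -0.013, -1.0]]
force: [0.0, -0.7, -0.7]
opening: 1.0
grasp_force: 0.0$[0]: bad value
```

Values apparently have to be written as floats.

```bash
python3 -m jog '[{"tz":-4.0},{"tz":-4.0},{"tx":2.7,"ty":-3.3,"tz":-2.1},{"tx":2.7,"ty":-3.3,"tz":-2.1},{"tx":2.7,"ty":-3.3,"tz":-2.1},{"tx":2.7,"ty":-3.3,"tz":-2.1},{"tx":2.7,"ty":-3.3,"tz":-2.1},{"tx":2.7,"ty":-3.3,"tz":-2.1}]' && python3 -m jog '[{"tx":2.7,"ty":-3.3,"tz":-2.1},{"tx":2.7,"ty":-3.3,"tz":-2.1},{"tx":2.7,"ty":-3.3,"tz":-2.1},{"tx":2.7,"ty":-3.3,"tz":-2.1},{"tx":2.7,"ty":-3.3,"tz":-2.1},{"tx":2.7,"ty":-3.3,"tz":-2.1},{"tx":2.7,"ty":-3.3,"tz":-2.1},{"roll":-0.14}]'; python3 -c "
from rig import *;s=read_state();print(s['joint_positions'],s['position'],s['tcp_rot'])"
```

```text
[-7.62452048e+01  2.82178125e+01  7.98039557e+01 -6.59860157e-03
  7.27609305e+01 -1.02276194e+01] [ 0.25313099 -0.56737541  0.27619913] [[ 0.91365996  0.40646552 -0.0033548 ]
 [ 0.40647276 -0.91356693  0.01324234]
 [ 0.00231772 -0.01346263 -0.99990669]]$[0]: bad value
```

On reflection, stdout printed before stderr, so the call that worked was the one with all five keys. Every row needs all of them.

```bash
python3 -m jog '[{"tx":0,"ty":0,"tz":-4,"roll":0,"jaw":1},{"tx":0,"ty":0,"tz":-4,"roll":0,"jaw":1},{"tx":2.7,"ty":-3.3,"tz":-2.1,"roll":0,"jaw":1},{"tx":2.7,"ty":-3.3,"tz":-2.1,"roll":0,"jaw":1},{"tx":2.7,"ty":-3.3,"tz":-2.1,"roll":0,"jaw":1},{"tx":2.7,"ty":-3.3,"tz":-2.1,"roll":0,"jaw":1},{"tx":2.7,"ty":-3.3,"tz":-2.1,"roll":0,"jaw":1},{"tx":2.7,"ty":-3.3,"tz":-2.1,"roll":0,"jaw":1}]' && python3 -m jog '[{"tx":2.7,"ty":-3.3,"tz":-2.1,"roll":0,"jaw":1},{"tx":2.7,"ty":-3.3,"tz":-2.1,"roll":0,"jaw":1},{"tx":2.7,"ty":-3.3,"tz":-2.1,"roll":0,"jaw":1},{"tx":2.7,"ty":-3.3,"tz":-2.1,"roll":0,"jaw":1},{"tx":2.7,"ty":-3.3,"tz":-2.1,"roll":0,"jaw":1},{"tx":2.7,"ty":-3.3,"tz":-2.1,"roll":0,"jaw":1},{"tx":2.7,"ty":-3.3,"tz":-2.1,"roll":0,"jaw":1},{"tx":0,"ty":0,"tz":0,"roll":-0.14,"jaw":1}]'; python3 -c "
from rig import *;s=read_state();print(s['joint_positions'],s['position'],s['tcp_rot'])"
```

```text
time_s: 2.3
position: [0.3217, -0.3223, 0.4885]
tcp_rot: [[0.914, 0.406, 0.0], [0.406, -0.914, -0.0], [0.0, 0.0, -1.0]]
force: [0.9, -0.6, -0.1]
opening: 0.999
grasp_force: 0.0
time_s: 3.1
position: [0.401, -0.0319, 0.638]
tcp_rot: [[0.842, 0.539, 0.007], [0.54, -0.842, -0.001], [0.006, 0.005, -1.0]]
force: [-0.5, -0.1, 0.5]
opening: 1.004
grasp_force: 0.0
[-20.65160113  -1.82511934  66.75975014   0.12450131 114.65447767
  36.75005277] [ 0.40099059 -0.03190777  0.63803748] [[ 8.41953710e-01  5.39498933e-01  7.40618935e-03]
 [ 5.39517851e-01 -8.41973886e-01 -6.80934575e-04]
 [ 5.86845455e-03  4.56908675e-03 -9.99972342e-01]]
```

```bash
python3 -m jog '[{"tx":2.1,"ty":-3.7,"tz":0,"roll":0,"jaw":1},{"tx":2.1,"ty":-3.7,"tz":0,"roll":0,"jaw":1},{"tx":2.1,"ty":-3.7,"tz":0,"roll":0,"jaw":1},{"tx":2.1,"ty":-3.7,"tz":0,"roll":0,"jaw":1},{"tx":0,"ty":0,"tz":-3,"roll":-0.14,"jaw":1},{"tx":0,"ty":0,"tz":-3,"roll":-0.14,"jaw":1},{"tx":0,"ty":0,"tz":-3,"roll":-0.14,"jaw":1},{"tx":0,"ty":0,"tz":-3,"roll":-0.14,"jaw":1}]' && python3 -m jog '[{"tx":0,"ty":0,"tz":-3,"roll":-0.14,"jaw":1},{"tx":0,"ty":0,"tz":-3,"roll":-0.14,"jaw":1},{"tx":0,"ty":0,"tz":-3,"roll":-0.14,"jaw":1},{"tx":0,"ty":0,"tz":-3,"roll":-0.14,"jaw":1},{"tx":0,"ty":0,"tz":-3,"roll":-0.14,"jaw":1},{"tx":0,"ty":0,"tz":-3,"roll":-0.14,"jaw":1},{"tx":0,"ty":0,"tz":-3,"roll":-0.14,"jaw":1},{"tx":0,"ty":0,"tz":-3,"roll":-0.14,"jaw":1}]'; python3 -c "
from rig import *;s=read_state();print(s['joint_positions'],s['position'],s['tcp_rot'])"
```

```text
time_s: 3.9
position: [0.3925, 0.134, 0.7559]
tcp_rot: [[0.431, 0.902, 0.001], [0.902, -0.431, 0.0], [0.0, 0.0, -1.0]]
force: [-0.5, -0.1, -0.8]
opening: 1.002
grasp_force: 0.0
time_s: 4.7
position: [0.3778, 0.1306, 0.8883]
tcp_rot: [[-0.621, 0.777, 0.107], [0.782, 0.624, 0.009], [-0.06, 0.089, -0.994]]
force: [0.0, 0.4, -0.3]
opening: 1.002
grasp_force: 0.0
[  2.80050503   9.71149861  12.52650423   0.40214077 151.61459115
 -35.45780741] [0.37778694 0.13056989 0.88834383] [[-0.62097389  0.77652327  0.106785  ]
 [ 0.78153434  0.62380344  0.00856425]
 [-0.05996251  0.08877432 -0.99424525]]
```

The lean persists and grows at the limits: joint 3 is at its minimum and joint 5 at its maximum. I'll finish the roll, then pull back so joint 2 tips the tool further.

```bash
python3 -m jog '[{"tx":0,"ty":0,"tz":-3,"roll":-0.14,"jaw":1},{"tx":0,"ty":0,"tz":-3,"roll":-0.14,"jaw":1},{"tx":0,"ty":0,"tz":-3,"roll":-0.14,"jaw":1},{"tx":0,"ty":0,"tz":-3,"roll":-0.14,"jaw":1},{"tx":0,"ty":0,"tz":-3,"roll":-0.14,"jaw":1},{"tx":0,"ty":0,"tz":-3,"roll":-0.14,"jaw":1},{"tx":0,"ty":0,"tz":-3,"roll":-0.13,"jaw":1}]' ; python3 -c "
from rig import *;s=read_state();print(s['joint_positions'],s['position'],s['tcp_rot'])"
```

```text
time_s: 5.4
position: [0.3152, 0.1161, 0.9264]
tcp_rot: [[-0.974, -0.074, 0.214], [-0.071, 0.997, 0.023], [-0.215, 0.007, -0.977]]
force: [0.3, 0.3, -0.5]
opening: 1.002
grasp_force: 0.0
[ -0.29869828   3.47749139  12.52839516   2.84871373 151.61110805
 -91.84237685] [0.31522696 0.11612719 0.92641962] [[-0.97403265 -0.0739182   0.21400114]
 [-0.07073295  0.99724117  0.02251421]
 [-0.21507496  0.00679265 -0.97657392]]
```

```bash
python3 -m jog '[{"tx":3,"ty":0,"tz":-3,"roll":0,"jaw":1},{"tx":3,"ty":0,"tz":-3,"roll":0,"jaw":1},{"tx":3,"ty":0,"tz":-3,"roll":0,"jaw":1},{"tx":3,"ty":0,"tz":-3,"roll":0,"jaw":1},{"tx":3,"ty":0,"tz":-3,"roll":0,"jaw":1}]' ; python3 -c "
from rig import *;s=read_state();print(s['joint_positions'],s['position'],s['tcp_rot'])"
```

```text
time_s: 5.9
position: [0.1789, 0.142, 0.9655]
tcp_rot: [[-0.932, -0.058, 0.358], [-0.061, 0.998, 0.003], [-0.357, -0.019, -0.934]]
force: [-0.4, 1.1, 0.3]
opening: 0.997
grasp_force: 0.0
[ 17.81355153  -4.83842332  12.53969946 -12.95075742 151.60478883
 -88.22785621] [0.17889552 0.14200561 0.96546576] [[-0.9320686  -0.0578981   0.3576254 ]
 [-0.06086287  0.99814172  0.00296997]
 [-0.35713279 -0.01899789 -0.9338604 ]]
```

```bash
python3 -m jog '[{"tx":1,"ty":0,"tz":-4,"roll":0,"jaw":1},{"tx":1,"ty":0,"tz":-4,"roll":0,"jaw":1},{"tx":1,"ty":0,"tz":-4,"roll":0,"jaw":1},{"tx":1,"ty":0,"tz":-4,"roll":0,"jaw":1},{"tx":1,"ty":0,"tz":-4,"roll":0,"jaw":1}]' ; python3 -c "
from rig import *;s=read_state();print(s['joint_positions'],s['position'],s['tcp_rot'])"
```

```text
time_s: 6.4
position: [0.0647, 0.1275, 0.9776]
tcp_rot: [[-0.903, -0.062, 0.424], [-0.06, 0.998, 0.017], [-0.425, -0.01, -0.905]]
force: [-0.2, 0.1, 0.4]
opening: 1.005
grasp_force: 0.0
[ 59.68771858  -7.13855539  12.50325848 -48.84868972 151.64039837
 -81.81615159] [0.0646644  0.12753061 0.97760925] [[-0.90340776 -0.0617438   0.42431371]
 [-0.06017226  0.99804124  0.01711652]
 [-0.42453942 -0.01006871 -0.90535347]]
```

The lean is 25° here but the arm is close to the base axis. I'll bring it forward, since pushing past the outer reach limit should also swing the tool outward.

```bash
python3 -m jog '[{"tx":-3,"ty":0,"tz":3,"roll":0,"jaw":1},{"tx":-3,"ty":0,"tz":3,"roll":0,"jaw":1},{"tx":-3,"ty":0,"tz":3,"roll":0,"jaw":1},{"tx":-3,"ty":0,"tz":3,"roll":0,"jaw":1},{"tx":-3,"ty":0,"tz":3,"roll":0,"jaw":1},{"tx":-3,"ty":0,"tz":3,"roll":0,"jaw":1},{"tx":-3,"ty":0,"tz":3,"roll":0,"jaw":1},{"tx":-3,"ty":0,"tz":3,"roll":0,"jaw":1}]' && python3 -m jog '[{"tx":-3,"ty":0,"tz":3,"roll":0,"jaw":1},{"tx":-3,"ty":0,"tz":3,"roll":0,"jaw":1},{"tx":-3.6,"ty":0.2,"tz":1.7,"roll":0,"jaw":1},{"tx":-3.6,"ty":0.2,"tz":1.7,"roll":0,"jaw":1}]'; python3 -c "
from rig import *;s=read_state();print(s['joint_positions'],s['position'],s['tcp_rot'])"
```

```text
time_s: 7.2
position: [0.3433, 0.1454, 0.879]
tcp_rot: [[-0.902, -0.063, 0.427], [-0.068, 0.998, 0.005], [-0.427, -0.024, -0.904]]
force: [0.3, 0.3, 0.3]
opening: 1.0
grasp_force: 0.0
time_s: 7.6
position: [0.5022, 0.1593, 0.8501]
tcp_rot: [[-0.903, -0.064, 0.426], [-0.068, 0.998, 0.005], [-0.425, -0.025, -0.905]]
force: [-0.7, 0.1, 1.1]
opening: 1.0
grasp_force: 0.0
[  6.91451252   7.39257085  28.22712697  -3.04535187 119.27698822
 -89.15309558] [0.50224953 0.15934918 0.85007499] [[-0.90257331 -0.0640122   0.42575094]
 [-0.06841934  0.99764437  0.0049511 ]
 [-0.42506495 -0.02466087 -0.90482685]]
```

```bash
python3 -m jog '[{"tx":-3.6,"ty":0.2,"tz":1.7,"roll":0,"jaw":1},{"tx":-3.6,"ty":0.2,"tz":1.7,"roll":0,"jaw":1},{"tx":-3.6,"ty":0.2,"tz":1.7,"roll":0,"jaw":1},{"tx":-3.6,"ty":0.2,"tz":1.7,"roll":0,"jaw":1},{"tx":-3.6,"ty":0.2,"tz":1.7,"roll":0,"jaw":1},{"tx":-3.6,"ty":0.2,"tz":1.7,"roll":0,"jaw":1}]'; python3 -c "
from rig import *;s=read_state();print(s['joint_positions'],s['position'],s['tcp_rot'])"
```

```text
time_s: 8.2
position: [0.7012, 0.1745, 0.7926]
tcp_rot: [[-0.88, -0.067, 0.47], [-0.068, 0.998, 0.015], [-0.47, -0.018, -0.883]]
force: [-0.7, 0.2, 1.2]
opening: 1.002
grasp_force: 0.0
[  5.89571287  25.25196102  12.55983808  -2.06739583 114.20640629
 -89.54980295] [0.70117575 0.17452108 0.79264466] [[-0.88029188 -0.06738701  0.4696224 ]
 [-0.0681389   0.99755672  0.01541716]
 [-0.4695139  -0.01842795 -0.88273275]]
```

```bash
python3 -m jog '[{"tx":-3.5,"ty":0,"tz":1.9,"roll":0,"jaw":1},{"tx":-3.5,"ty":0,"tz":1.9,"roll":0,"jaw":1},{"tx":-3.5,"ty":0,"tz":1.9,"roll":0,"jaw":1}]'; python3 -c "
from rig import *;s=read_state();print(s['joint_positions'],s['position'],s['tcp_rot'])"
```

```text
time_s: 8.5
position: [0.7804, 0.1718, 0.7458]
tcp_rot: [[-0.857, -0.07, 0.51], [-0.067, 0.997, 0.024], [-0.51, -0.013, -0.86]]
force: [1.2, -0.7, 0.0]
opening: 1.0
grasp_force: 0.0
[  4.81211429  30.22951882  12.56909439  -1.102281   106.51140015
 -90.03000457] [0.78039867 0.17178854 0.74582131] [[-0.85729383 -0.07025646  0.51001109]
 [-0.06721027  0.99743979  0.02442622]
 [-0.51042146 -0.01333754 -0.85982094]]
```

```bash
python3 -m jog '[{"tx":-3.5,"ty":0,"tz":2.0,"roll":0,"jaw":1},{"tx":-3.5,"ty":0,"tz":2.0,"roll":0,"jaw":1},{"tx":-3.5,"ty":0,"tz":2.0,"roll":0,"jaw":1},{"tx":-3.5,"ty":0,"tz":2.0,"roll":0,"jaw":1}]'; python3 -c "
from rig import *;s=read_state();print(s['joint_positions'],s['position'],s['tcp_rot'])"
```

```text
time_s: 8.9
position: [0.873, 0.1675, 0.6857]
tcp_rot: [[-0.817, -0.075, 0.572], [-0.065, 0.997, 0.038], [-0.573, -0.006, -0.819]]
force: [0.2, -0.3, -0.5]
opening: 1.002
grasp_force: 0.0
[ 3.67108488e+00  3.62497628e+01  1.25812482e+01  4.93321835e-02
  9.61839341e+01 -9.07073660e+01] [0.87297269 0.16748417 0.68565006] [[-0.81675474 -0.07468327  0.57213119]
 [-0.06486713  0.99718657  0.03756589]
 [-0.57332709 -0.00643039 -0.81930135]]
```

The lean is now 35° with the tool y axis along the press's y. Next I'll move back to a point in front of the press and look with the wrist camera from two places.

```bash
python3 -m jog '[{"tx":4,"ty":-0.2,"tz":-1.8,"roll":0,"jaw":1},{"tx":4,"ty":-0.2,"tz":-1.8,"roll":0,"jaw":1},{"tx":4,"ty":-0.2,"tz":-1.8,"roll":0,"jaw":1},{"tx":4,"ty":-0.2,"tz":-1.8,"roll":0,"jaw":1},{"tx":4,"ty":-0.2,"tz":-1.8,"roll":0,"jaw":1},{"tx":4,"ty":-0.2,"tz":-1.8,"roll":0,"jaw":1},{"tx":4,"ty":-0.2,"tz":-1.8,"roll":0,"jaw":1},{"tx":4,"ty":-0.2,"tz":-1.8,"roll":0,"jaw":1}]' && python3 -m jog '[{"tx":4,"ty":-0.2,"tz":-1.8,"roll":0,"jaw":1},{"tx":4,"ty":-0.2,"tz":-1.8,"roll":0,"jaw":1},{"tx":0,"ty":0,"tz":0,"roll":0,"jaw":1}]' >/dev/null
cat > look.py <<'E'
from h import *
import sys,pickle
s=read_state();T=np.eye(4);T[:3,:3]=s["tcp_rot"];T[:3,3]=s["position"]
print(s["position"],s["joint_positions"].round(1));print(s["tcp_rot"].round(4))
c=capture("wrist");cv2.imwrite(f"pics/{sys.argv[1]}.png",c["img"][:,:,::-1])
R={}
for t in["lever_grip","hood","press","lever_hinge"]:
    l=landmark_of("wrist",t);print(t,[(np.round(a["point"],1),round(a["p"],2)) for a in l[:3]])
    if l:R[t]=ray(c,l[0]["point"],T)
for a in trace("wrist","lever")[:1]:
    pass
h=cv2.cvtColor(c["img"],cv2.COLOR_RGB2HSV);m=(((h[...,0]<6)|(h[...,0]>174))&(h[...,1]>170)&(h[...,2]>90)).astype(np.uint8)
n,_,st,ce=cv2.connectedComponentsWithStats(m)
for i in np.argsort(-st[1:,4])[:2]+1:print("red",st[i],ce[i].round(1))
pickle.dump((R,T,c),open(sys.argv[1]+".pkl","wb"))
E
python3 look.py w1
```

```text
time_s: 9.7
position: [0.5333, 0.126, 0.6227]
tcp_rot: [[-0.816, -0.075, 0.573], [-0.065, 0.997, 0.038], [-0.574, -0.007, -0.819]]
force: [0.7, 0.2, 0.2]
opening: 0.997
grasp_force: 0.0
[0.44422414 0.11579992 0.60585506] [ -1.2 -12.7  87.5   3.   70.5 -95.8]
[[-0.8173 -0.0751  0.5713]
 [-0.0652  0.9972  0.0377]
 [-0.5725 -0.0064 -0.8199]]
lever_grip [(array([134.5, 320.1]), 0.96)]
hood [(array([187.2, 325.5]), 0.92)]
press [(array([133.6, 322.2]), 0.35), (array([185. , 320.7]), 0.28)]
lever_hinge [(array([141. , 320.4]), 0.9)]
red [303 117  37  27 910] [321.  130.2]
red [192  47  38  29 350] [213.4  56.2]
```

View pics/w1.png

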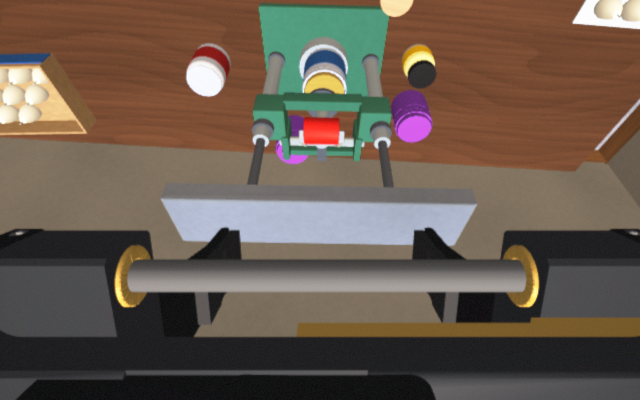

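The wrist view is upside down. The red grip is at (row 130, col 321) inside the green press, with the hood edge at row 188 and the blue-banded tin under the ram at (70, 323).

```bash
cat > est.py <<'E'
from h import *
import sys,pickle
D=capture("side");l=landmark_of("side","lever_grip")
L=[pickle.load(open(f+".pkl","rb")) for f in sys.argv[1:]]
r=[a[0]["lever_grip"] for a in L]+[ray(D,l[0]["point"])]
g,e=tri(r);print("grip",g,e)
if len(L)>1:print("wrist only",tri(r[:-1]))
r=[a[0]["hood"] for a in L if "hood" in a[0]]+[ray(D,landmark_of("side","hood")[0]["point"])];print("hood",tri(r))
s=read_state();R=s["tcp_rot"];print("to grip, tool cm",(R.T@(g-s["position"])*100).round(2))
E
python3 est.py w1
```

```text
grip [0.59664394 0.11743126 0.33227834] [np.float64(0.0004075622471087696), np.float64(0.0004075622471088329)]
hood (array([0.58310014, 0.12422444, 0.4362333 ]), [np.float64(0.0011229695598465273), np.float64(0.0011229695598467227)])
to grip, tool cm [ 3.79 -0.73 30.8 ]
```

```bash
python3 -m jog '[{"tx":0.95,"ty":-0.15,"tz":4,"roll":0,"jaw":1},{"tx":0.95,"ty":-0.15,"tz":4,"roll":0,"jaw":1},{"tx":0.95,"ty":-0.15,"tz":4,"roll":0,"jaw":1},{"tx":0.95,"ty":-0.15,"tz":4,"roll":0,"jaw":1},{"tx":0,"ty":0,"tz":0,"roll":0,"jaw":1}]' && python3 look.py w2 && python3 est.py w1 w2
```

```text
time_s: 10.95
position: [0.5095, 0.113, 0.4467]
tcp_rot: [[-0.825, -0.074, 0.561], [-0.064, 0.997, 0.038], [-0.562, -0.005, -0.827]]
force: [-0.9, 0.8, -0.0]
opening: 1.001
grasp_force: 0.0
[0.50949098 0.11297779 0.44668078] [ -1.4  -2.  101.7   4.1  46.3 -97.7]
[[-0.8246 -0.0744  0.5608]
 [-0.0644  0.9972  0.0375]
 [-0.562  -0.0052 -0.8271]]
lever_grip [(array([195.9, 328.2]), 0.65)]
hood [(array([298.6, 327.8]), 0.93)]
press []
lever_hinge []
red [ 299  175   56   41 2184] [326.5 195. ]
red [157  60  51  40 663] [187.  73.]
grip [0.59342627 0.11858659 0.33475457] [np.float64(0.0014144186942280548), np.float64(0.0026300024953866477), np.float64(0.001723595673369941)]
wrist only (array([0.6016533 , 0.11917482, 0.32511742]), [np.float64(0.001623330884043803), np.float64(0.0016233308840437298)])
hood (array([0.5863251 , 0.12126962, 0.43165728]), [np.float64(0.0031296044009491773), np.float64(0.004400138979128722), np.float64(0.003915525208644729)])
to grip, tool cm [ 0.23 -0.   14.64]
```

View pics/w2.png

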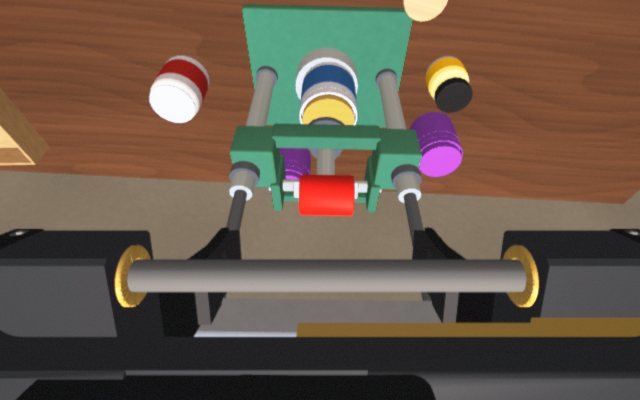

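The grip (row 195, col 327) is centred between the finger tips (cols 240 and 420). I'll advance along the tool axis.

```bash
python3 -m jog '[{"tx":0.1,"ty":0,"tz":3.3,"roll":0,"jaw":1},{"tx":0.1,"ty":0,"tz":3.3,"roll":0,"jaw":1},{"tx":0.1,"ty":0,"tz":2.4,"roll":0,"jaw":1},{"tx":0,"ty":0,"tz":0,"roll":0,"jaw":1},{"tx":0,"ty":0,"tz":0,"roll":0,"jaw":1}]' && python3 look.py w3 && python3 est.py w1 w2 w3
```

```text
time_s: 11.9
position: [0.5601, 0.1164, 0.3791]
tcp_rot: [[-0.816, -0.075, 0.573], [-0.065, 0.997, 0.038], [-0.574, -0.007, -0.819]]
force: [0.8, 0.2, 0.7]
opening: 0.999
grasp_force: 0.0
[0.56008829 0.11637126 0.37905076] [ -0.8   6.6 104.    4.6  34.5 -98.2]
[[-0.8163 -0.0748  0.5728]
 [-0.065   0.9972  0.0376]
 [-0.574  -0.0065 -0.8188]]
lever_grip [(array([228.4, 328.1]), 0.87)]
hood [(array([ 59.3, 462.6]), 0.73)]
press []
lever_hinge [(array([197.2, 319. ]), 0.89)]
red [ 287  195   80   59 4465] [326.5 224.3]
red [ 126   44   61   50 1012] [162.4  60.7]
grip [0.59434326 0.11910771 0.33256775] [np.float64(0.002145203483349686), np.float64(0.0015555907906261417), np.float64(0.0018440469105948558), np.float64(0.0017598447042560983)]
wrist only (array([0.59294798, 0.11893521, 0.334618  ]), [np.float64(0.001927732725340115), np.float64(0.0020830834759009882), np.float64(0.0010520384268255588)])
hood (array([0.50549756, 0.13082064, 0.45658188]), [np.float64(0.03673126083286869), np.float64(0.018619940093156328), np.float64(0.07686738981733234), np.float64(0.05315788710549503)])
to grip, tool cm [-0.14  0.05  5.8 ]
```

View pics/w3.png

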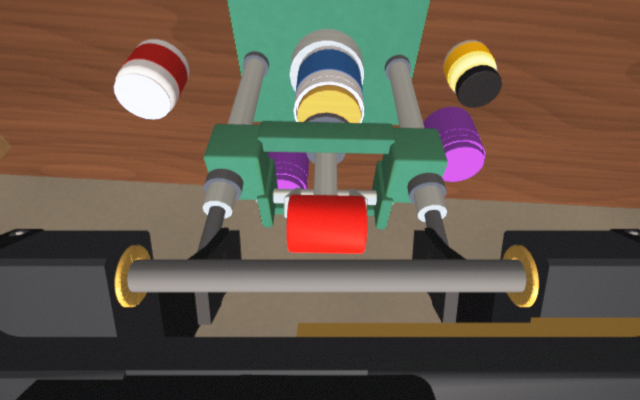

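```bash
python3 -m jog '[{"tx":0,"ty":0,"tz":2.0,"roll":0,"jaw":1},{"tx":0,"ty":0,"tz":1.6,"roll":0,"jaw":1},{"tx":0,"ty":0,"tz":1.4,"roll":0,"jaw":1},{"tx":0,"ty":0,"tz":0,"roll":0,"jaw":1}]' && python3 look.py w4 && python3 est.py w2 w3 w4
```

```text
time_s: 12.75
position: [0.5887, 0.1181, 0.3356]
tcp_rot: [[-0.818, -0.075, 0.57], [-0.065, 0.997, 0.037], [-0.571, -0.006, -0.821]]
force: [-0.9, -0.1, -1.8]
opening: 1.003
grasp_force: 0.0
[0.58866842 0.1181345  0.33564296] [ -0.5  12.3 104.3   5.1  28.7 -98.6]
[[-0.8183 -0.0746  0.57  ]
 [-0.0648  0.9972  0.0375]
 [-0.5712 -0.0063 -0.8208]]
lever_grip [(array([270.3, 329.5]), 0.9)]
hood []
press [(array([270.4, 328.8]), 0.69), (array([ 75.7, 331.8]), 0.17)]
lever_hinge [(array([214.2, 319.3]), 0.73), (array([ 54.4, 478.4]), 0.42)]
red [ 273  228  108   32 3260] [326.3 244.1]
red [ 101   39   70   59 1357] [143.3  58.5]
grip [0.59584842 0.12035251 0.33168431] [np.float64(0.0014696628626805015), np.float64(0.0017136231703382906), np.float64(0.002001211240606059), np.float64(0.0023431201188309843)]
wrist only (array([0.58367646, 0.11906575, 0.34096985]), [np.float64(0.000577812577754874), np.float64(0.0009635752667404858), np.float64(0.00045328562639562574)])
hood (array([0.49537193, 0.13527325, 0.45044321]), [np.float64(0.027731856053430672), np.float64(0.06578246297500161), np.float64(0.06116826765751629)])
to grip, tool cm [-0.23  0.16  0.95]
```

View pics/w4.png

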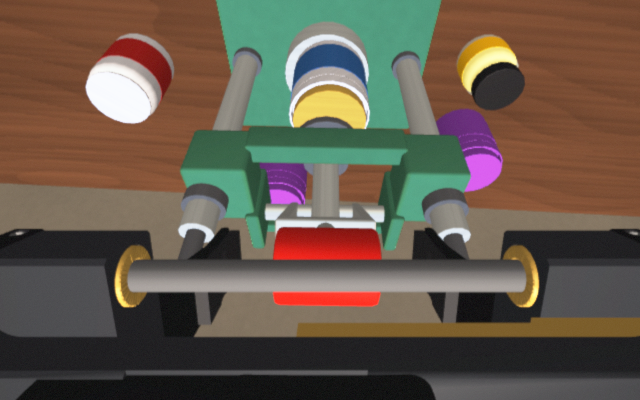

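The grip is now between the pads at (rows 228–305, cols 273–380). Closing.

```bash
python3 -m jog '[{"tx":0,"ty":0,"tz":0,"roll":0,"jaw":0.7},{"tx":0,"ty":0,"tz":0,"roll":0,"jaw":0.55},{"tx":0,"ty":0,"tz":0,"roll":0,"jaw":0.3},{"tx":0,"ty":0,"tz":0,"roll":0,"jaw":0.3},{"tx":0,"ty":0,"tz":0,"roll":0,"jaw":0.3},{"tx":0,"ty":0,"tz":0,"roll":0,"jaw":0.3}]'
```

```text
time_s: 13.8
position: [0.5887, 0.1182, 0.3376]
tcp_rot: [[-0.816, -0.075, 0.573], [-0.065, 0.997, 0.038], [-0.574, -0.007, -0.819]]
force: [-0.3, 1.0, 1.1]
opening: 0.538
grasp_force: 0.0
```

```bash
python3 -m jog '[{"tx":0,"ty":0,"tz":0,"roll":0,"jaw":0.3},{"tx":0,"ty":0,"tz":0,"roll":0,"jaw":0.3},{"tx":0,"ty":0,"tz":0,"roll":0,"jaw":0.3}]'; python3 - <<'E'
from h import *
R=read_state()["tcp_rot"];yaw=np.arctan2(-R[0,1],R[1,1]);X=np.array([np.cos(yaw),np.sin(yaw),0]);Z=np.array([0,0,1])
print(np.degrees(yaw))
g=lambda q:-18*np.cos(.7854-q)*X+18*np.sin(.7854-q)*Z
for q in np.arange(0,1.11,.1):print(round(q,2),(R.T@(g(q+.1)-g(q))).round(2),"cum",(R.T@(g(q+.1)-g(0))).round(2))
E
```

```text
time_s: 14.1
position: [0.5887, 0.118, 0.3376]
tcp_rot: [[-0.816, -0.074, 0.573], [-0.064, 0.997, 0.037], [-0.574, -0.006, -0.819]]
force: [-0.2, -1.1, 0.3]
opening: 0.502
grasp_force: 29.9
4.250419854063809
0.0 [1.75 0.01 0.4 ] cum [1.75 0.01 0.4 ]
0.1 [1.71 0.01 0.57] cum [3.46 0.02 0.97]
0.2 [1.64 0.01 0.74] cum [5.1  0.03 1.71]
0.3 [1.56 0.01 0.9 ] cum [6.66 0.04 2.61]
0.4 [1.46 0.01 1.05] cum [8.12 0.05 3.67]
0.5 [1.35 0.01 1.19] cum [9.46 0.06 4.86]
0.6 [1.22 0.01 1.32] cum [10.69  0.07  6.18]
0.7 [1.08 0.01 1.44] cum [11.77  0.08  7.61]
0.8 [0.94 0.01 1.54] cum [12.71  0.09  9.15]
0.9 [0.78 0.01 1.62] cum [13.48  0.11 10.77]
1.0 [0.61 0.01 1.69] cum [14.09  0.12 12.47]
1.1 [0.44 0.01 1.74] cum [14.53  0.13 14.21]
```

The grip is held: 29.9 N at an opening of 44 mm. Pulling the lever along its arc.

```bash
python3 -m jog '[{"tx":0.88,"ty":0,"tz":0.18,"roll":0,"jaw":0.3},{"tx":0.87,"ty":0,"tz":0.22,"roll":0,"jaw":0.3},{"tx":0.86,"ty":0,"tz":0.27,"roll":0,"jaw":0.3},{"tx":0.85,"ty":0,"tz":0.30,"roll":0,"jaw":0.3},{"tx":0.83,"ty":0,"tz":0.35,"roll":0,"jaw":0.3},{"tx":0.81,"ty":0,"tz":0.39,"roll":0,"jaw":0.3},{"tx":0,"ty":0,"tz":0,"roll":0,"jaw":0.3}]'; cat > q.py <<'E'
from h import *
s=read_state();p=s["position"];X=np.array([np.cos(.0742),np.sin(.0742),0])
g0=np.array([.5887,.118,.3376]);H=g0+.12728*X-np.array([0,0,.12728])
d=p-H;x=-d@X;z=d[2];q=.7854-np.arctan2(z,x);t=np.array([-np.sin(.7854-q)*1,0,0])
# unit tangent of pulling (q growing): horizontal +sin(a) forward(-X), vertical -cos(a)
a=.7854-q;T=-np.sin(a)*X-np.cos(a)*np.array([0,0,1]);N=-np.cos(a)*X+np.sin(a)*np.array([0,0,1])
F=s["force"];print("q",q.round(3),"r",np.hypot(x,z).round(4),"F pull",(-F@T).round(1),"radial",(F@N).round(1),"F",F.round(1),"grasp",round(float(s["grasp_force"]),1),"open",round(float(s["opening"]),3),"t",s["time_s"])
E
python3 q.py
```

```text
time_s: 14.8
position: [0.5586, 0.1164, 0.297]
tcp_rot: [[-0.811, -0.074, 0.58], [-0.064, 0.997, 0.038], [-0.581, -0.006, -0.814]]
force: [-2.5, 3.5, 9.0]
opening: 0.505
grasp_force: 30.0
q 0.282 r 0.1797 F pull 6.9 radial 6.3 F [-2.5  3.5  9. ] grasp 30.0 open 0.505 t 14.8
```

```bash
python3 -m jog '[{"tx":0.79,"ty":0,"tz":0.43,"roll":0,"jaw":0.3},{"tx":0.77,"ty":0,"tz":0.47,"roll":0,"jaw":0.3},{"tx":0.74,"ty":0,"tz":0.51,"roll":0,"jaw":0.3},{"tx":0.72,"ty":0,"tz":0.54,"roll":0,"jaw":0.3},{"tx":0,"ty":0,"tz":0,"roll":0,"jaw":0.3}]' >/dev/null; python3 q.py
```

```text
q 0.488 r 0.1793 F pull 8.3 radial 5.9 F [-3.8  7.9  9.6] grasp 30.2 open 0.503 t 15.3
```

```bash
python3 -m jog '[{"tx":0.68,"ty":0.1,"tz":0.58,"roll":0,"jaw":0.3},{"tx":0.66,"ty":0.1,"tz":0.61,"roll":0,"jaw":0.3},{"tx":0,"ty":0,"tz":0,"roll":0,"jaw":0.3}]' >/dev/null; python3 q.py;  python3 -m jog '[{"tx":0.62,"ty":0,"tz":0.64,"roll":0,"jaw":0.3},{"tx":0.0,"ty":0,"tz":0,"roll":0,"jaw":0.3}]' >/dev/null; python3 q.py
```

```text
q 0.583 r 0.1789 F pull 12.9 radial 10.9 F [-7.9 -2.6 14.9] grasp 30.0 open 0.506 t 15.6
q 0.632 r 0.1787 F pull 14.7 radial 10.0 F [-7.6 -1.8 16. ] grasp 30.0 open 0.507 t 15.8
```

```bash
python3 -m jog '[{"tx":0.44,"ty":0,"tz":0.34,"roll":0,"jaw":0.3},{"tx":0.0,"ty":0,"tz":0,"roll":0,"jaw":0.3}]' >/dev/null; python3 q.py;  python3 -m jog '[{"tx":0.42,"ty":0,"tz":0.36,"roll":0,"jaw":0.3},{"tx":0.0,"ty":0,"tz":0,"roll":0,"jaw":0.3}]' >/dev/null; python3 q.py
```

```text
q 0.657 r 0.1787 F pull 14.7 radial 8.1 F [-6.1 -0.5 15.7] grasp 30.0 open 0.505 t 16.0
q 0.685 r 0.1787 F pull 14.7 radial 6.4 F [-5.2  3.4 15.3] grasp 30.0 open 0.499 t 16.2
```

```bash
python3 -m jog '[{"tx":0.34,"ty":0,"tz":0.42,"roll":0,"jaw":0.3},{"tx":0.0,"ty":0,"tz":0,"roll":0,"jaw":0.3}]' >/dev/null; python3 q.py;  python3 -m jog '[{"tx":0.28,"ty":0,"tz":0.36,"roll":0,"jaw":0.3},{"tx":0.0,"ty":0,"tz":0,"roll":0,"jaw":0.3}]' >/dev/null; python3 q.py
```

```text
q 0.716 r 0.1787 F pull 14.7 radial 4.5 F [-3.7  3.  14.9] grasp 30.0 open 0.505 t 16.4
q 0.74 r 0.1787 F pull 19.1 radial 6.2 F [-5.6  3.9 19.4] grasp 30.0 open 0.504 t 16.6
```

```bash
python3 -m jog '[{"tx":0.26,"ty":0,"tz":0.36,"roll":0,"jaw":0.3},{"tx":0.0,"ty":0,"tz":0,"roll":0,"jaw":0.3}]' >/dev/null; python3 q.py
```

```text
q 0.762 r 0.1787 F pull 23.9 radial 8.9 F [-8.6  3.2 24.1] grasp 30.0 open 0.502 t 16.8
```

The lid stopped sliding at a lever angle of about 0.73 and the force rose to 23.9 N, which is about 53 N at the ram. Holding for 1.1 s.

```bash
python3 -m jog '[{"tx":0,"ty":0,"tz":0,"roll":0,"jaw":0.3},{"tx":0,"ty":0,"tz":0,"roll":0,"jaw":0.3},{"tx":0,"ty":0,"tz":0,"roll":0,"jaw":0.3},{"tx":0,"ty":0,"tz":0,"roll":0,"jaw":0.3},{"tx":0,"ty":0,"tz":0,"roll":0,"jaw":0.3},{"tx":0,"ty":0,"tz":0,"roll":0,"jaw":0.3}]' >/dev/null; python3 q.py; python3 -m jog '[{"tx":0,"ty":0,"tz":0,"roll":0,"jaw":0.3},{"tx":0,"ty":0,"tz":0,"roll":0,"jaw":0.3},{"tx":0,"ty":0,"tz":0,"roll":0,"jaw":0.3},{"tx":0,"ty":0,"tz":0,"roll":0,"jaw":0.3},{"tx":0,"ty":0,"tz":0,"roll":0,"jaw":0.3}]' >/dev/null; python3 q.py; python3 - <<'E'
from h import *
s=read_state();R=s["tcp_rot"];print(R.round(3));yaw=.0742;X=np.array([np.cos(yaw),np.sin(yaw),0]);Z=np.array([0,0,1])
g=lambda q:-18*np.cos(.7854-q)*X+18*np.sin(.7854-q)*Z
for q in np.arange(.76,0,-.04):print(round(q,2),(R.T@(g(q-.04)-g(q))).round(2))
E
```

```text
q 0.76 r 0.1787 F pull 22.3 radial 7.8 F [-7.5  3.9 22.5] grasp 30.0 open 0.504 t 17.4
q 0.76 r 0.1788 F pull 22.8 radial 7.9 F [-7.5  2.3 23. ] grasp 30.0 open 0.502 t 17.9
[[-0.809 -0.073  0.584]
 [-0.065  0.997  0.036]
 [-0.585 -0.009 -0.811]]
0.76 [-0.45 -0.01 -0.56]
0.72 [-0.47 -0.01 -0.55]
0.68 [-0.49 -0.01 -0.53]
0.64 [-0.51 -0.01 -0.51]
0.6 [-0.53 -0.01 -0.49]
0.56 [-0.55 -0.01 -0.46]
0.52 [-0.57 -0.01 -0.44]
0.48 [-0.59 -0.01 -0.42]
0.44 [-0.6  -0.01 -0.4 ]
0.4 [-0.62 -0.01 -0.37]
0.36 [-0.63 -0.01 -0.35]
0.32 [-0.64 -0.01 -0.32]
0.28 [-0.66 -0.01 -0.29]
0.24 [-0.67 -0.01 -0.27]
0.2 [-0.68 -0.   -0.24]
0.16 [-0.69 -0.   -0.21]
0.12 [-0.7  -0.   -0.19]
0.08 [-0.7  -0.   -0.16]
0.04 [-0.71 -0.   -0.13]
```

Now easing the lever back up at about 0.4 rad/s.

```bash
python3 -m jog '[{"tx":-0.4,"ty":0,"tz":-0.56,"roll":0,"jaw":0.3},{"tx":-0.45,"ty":0,"tz":-0.55,"roll":0,"jaw":0.3},{"tx":-0.49,"ty":0,"tz":-0.53,"roll":0,"jaw":0.3},{"tx":-0.51,"ty":0,"tz":-0.51,"roll":0,"jaw":0.3},{"tx":-0.53,"ty":0,"tz":-0.49,"roll":0,"jaw":0.3},{"tx":-0.55,"ty":0,"tz":-0.46,"roll":0,"jaw":0.3},{"tx":-0.57,"ty":0,"tz":-0.44,"roll":0,"jaw":0.3}]'>/dev/null; python3 q.py
```

```text
q 0.5 r 0.1791 F pull 3.1 radial -1.4 F [ 2.5 -3.5  2.6] grasp 30.0 open 0.505 t 18.6
```

```bash
python3 -m jog '[{"tx":-0.59,"ty":0,"tz":-0.42,"roll":0,"jaw":0.3},{"tx":-0.6,"ty":0,"tz":-0.4,"roll":0,"jaw":0.3},{"tx":-0.62,"ty":0,"tz":-0.37,"roll":0,"jaw":0.3},{"tx":-0.63,"ty":0,"tz":-0.35,"roll":0,"jaw":0.3},{"tx":-0.64,"ty":0,"tz":-0.32,"roll":0,"jaw":0.3},{"tx":-0.66,"ty":0,"tz":-0.29,"roll":0,"jaw":0.3}]'>/dev/null; python3 q.py
```

```text
q 0.272 r 0.1787 F pull 2.7 radial 2.8 F [-0.5 -8.3  3.7] grasp 30.0 open 0.503 t 19.2
```

```bash
python3 -m jog '[{"tx":-0.66,"ty":-0.07,"tz":-0.27,"roll":0,"jaw":0.3},{"tx":-0.67,"ty":-0.07,"tz":-0.24,"roll":0,"jaw":0.3},{"tx":-0.68,"ty":-0.05,"tz":-0.21,"roll":0,"jaw":0.3},{"tx":-0.69,"ty":0,"tz":-0.19,"roll":0,"jaw":0.3},{"tx":0,"ty":0,"tz":0,"roll":0,"jaw":0.3}]'>/dev/null; python3 q.py
```

```text
q 0.104 r 0.1778 F pull 3.2 radial 8.2 F [-4.1 -3.4  7.7] grasp 30.0 open 0.502 t 19.7
```

```bash
python3 -m jog '[{"tx":-0.6,"ty":0,"tz":-0.2,"roll":0,"jaw":0.3},{"tx":-0.6,"ty":-0.04,"tz":-0.17,"roll":0,"jaw":0.3},{"tx":0,"ty":0,"tz":0,"roll":0,"jaw":0.3}]'>/dev/null; python3 q.py; python3 -m jog '[{"tx":-0.5,"ty":0,"tz":-0.13,"roll":0,"jaw":0.3},{"tx":0,"ty":0,"tz":0,"roll":0,"jaw":0.3}]'>/dev/null; python3 q.py
```

```text
q 0.03 r 0.1777 F pull 2.5 radial 1.9 F [ 0.4 -1.   3.1] grasp 30.0 open 0.505 t 20.0
q 0.019 r 0.1777 F pull -0.0 radial -2.1 F [ 1.5 -0.8 -1.5] grasp 30.0 open 0.504 t 20.2
```

The lever is back against its stop with no pull left. Releasing and backing straight out.

```bash
python3 -m jog '[{"tx":-0.15,"ty":0,"tz":0,"roll":0,"jaw":0.3},{"tx":0,"ty":0,"tz":0,"roll":0,"jaw":0.3},{"tx":0,"ty":0,"tz":0,"roll":0,"jaw":0.6},{"tx":0,"ty":0,"tz":0,"roll":0,"jaw":0.8},{"tx":0,"ty":0,"tz":0,"roll":0,"jaw":1},{"tx":0,"ty":0,"tz":0,"roll":0,"jaw":1},{"tx":0,"ty":0,"tz":0,"roll":0,"jaw":1},{"tx":0,"ty":0,"tz":0,"roll":0,"jaw":1}]' && python3 -m jog '[{"tx":0,"ty":0,"tz":0,"roll":0,"jaw":1},{"tx":0,"ty":0,"tz":-1,"roll":0,"jaw":1},{"tx":0,"ty":0,"tz":-2,"roll":0,"jaw":1},{"tx":0,"ty":0,"tz":-3,"roll":0,"jaw":1},{"tx":0,"ty":0,"tz":-3,"roll":0,"jaw":1},{"tx":0,"ty":0,"tz":-3,"roll":0,"jaw":1},{"tx":0,"ty":0,"tz":-3,"roll":0,"jaw":1},{"tx":0,"ty":0,"tz":0,"roll":0,"jaw":1}]'; python3 look.py w5
```

```text
time_s: 21.0
position: [0.5899, 0.118, 0.3358]
tcp_rot: [[-0.816, -0.075, 0.573], [-0.065, 0.997, 0.038], [-0.574, -0.007, -0.819]]
force: [0.5, 0.6, 0.2]
opening: 0.948
grasp_force: 0.0
time_s: 21.8
position: [0.5035, 0.1125, 0.4636]
tcp_rot: [[-0.811, -0.075, 0.58], [-0.065, 0.997, 0.038], [-0.582, -0.007, -0.813]]
force: [-1.2, -0.7, 0.5]
opening: 0.997
grasp_force: 0.0
[0.50352851 0.11251403 0.46359087] [ -1.6  -3.8 101.3   4.2  47.1 -97.9]
[[-0.8109 -0.0749  0.5804]
 [-0.0653  0.9972  0.0375]
 [-0.5816 -0.0075 -0.8135]]
lever_grip [(array([182.4, 330.1]), 0.57)]
hood [(array([ 75.6, 332.1]), 0.67)]
press []
lever_hinge []
red [ 301  161   53   40 1981] [326.8 180.7]
red [162  51  49  39 636] [190.2  63.3]
```

View pics/w5.png

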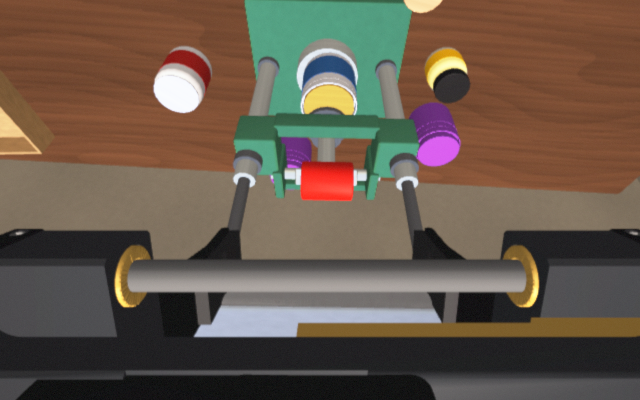

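The grip is back at rest (row 181, col 327) and the tin stands on the bolster with the brass lid flush in its rim (98, 328). The paint tin and pigment jar haven't moved, and the gripper is clear.

```bash
python3 -c "
from rig import *;print(hand_in())"
```

```text
the job is handed in; nothing more can be done
None
```

I pressed the lid home and held it at about 53 N (from the force at the grip) for about a second, then eased the lever back to rest, let go and handed the job in at about 22 s; no verdict came back.

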